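# Put the rind scraper away and present the cheese trier

## Task

You have finished scraping the cheese and are about to sample it: first slide the orange-handled rind scraper, blade first and lying flat, fully home into the slot of the low white-and-blue rack, and let go of it. Then draw the wooden-handled cheese trier out of its slanted stand, turn it level and hold it still in the gripper with its tip above the large cheese wheel, at least 5 cm clear of the cheese. Finish while still holding it there; nothing else on the bench is to be moved.

Things in the scene. Friction and masses are not known exactly. Their poses are not given: they have to be found in the camera images.
- scraper: Rind scraper, 0.2 kg, lying flat. Origin: underside, middle of the front face of its dark steel shoulder. +x runs along the blade, away from the handle; z up. Blade: steel plate 90 long (x 0 to 90), 70 wide, 4 thick (z 0 to 4). Shoulder 56 wide, 22 high, x -10 to 0. Centre of mass about 15 mm behind the origin (x = -15).
- scraper_handle (a point): Middle of the scraper's orange handle, 67.5 mm behind the scraper's origin and 12 above its underside. The handle is a straight bar 22 wide (y), 24 high, 115 long (scraper x -125 to -10).
- rack: Fixed low scraper holder, white with two blue lips on top, 110 (x) x 130 (y) x 42 mm high. Origin: centre of the underside. Its level slot runs along its x axis and opens at the front, its -x side (roughly towards the robot). Fully home, the scraper's origin is at slot_mouth with the same x direction, its shoulder against the lips, its handle sticking out to the front.
- slot_mouth (a point): Middle of the slot's floor at the lips' front face: rack x = -45, y = 0, z = 24 mm. Slot 10 mm high (24 to 34), 78 wide, 90 deep from here to its closed end. The white floor reaches 10 mm further forward. Lips 8 mm thick (34 to 42), with a 24 mm gap between them along the middle through which the blade is seen.
- trier_stand: Fixed stand for the trier, blue foot 150 x 100 mm and a white slanted sleeve 51 x 52 mm square. Origin: centre of the underside (z up). The sleeve's square bore is 19 mm wide and 120 mm long; its axis lies in the x-z plane, 45 degrees from vertical, its mouth leaning towards -x (roughly towards the robot).
- socket_mouth (a point): Centre of the bore's mouth on the stand, 45 mm towards -x of the stand's origin and 118 mm above the bench. Same axes as the stand.
- trier: Cheese trier (sampling iron), 0.16 kg, seated in the slanted stand. Origin: centre of the seating face of its steel guard disc (34 across, 6 thick, z 0 to 6). +z runs along the tool up through the handle. Shaft: steel, 14 mm across, 110 long, along -z to the tip; 2.5 mm play each side in the bore, so draw it out along its axis. Centre of mass within 10 mm of the guard.
- trier_grip (a point): Middle of the trier's handle, on its axis 50 mm from the guard. Handle: dark wood bar, 22 wide along the trier's y (level while in the stand), 24 along its x, from z = 6 to 101.
- trier_tip (a point): Tip of the trier's shaft, 110 mm from the guard, on its axis.
- wheel: Large cream cheese wheel, 130 mm across, 70 high, 1.2 kg, standing on the bench. Origin: centre of the underside. Not to be moved.
- small_cheese: Small golden cheese, 76 mm across, 45 high. Origin: centre of the underside. Not to be moved.
- wax_jar: Jar with a red cap, 62 mm across, 80 high. Origin: centre of the underside. Not to be moved.
There are look-alikes about, which are no part of the job. Leave any turquoise look-alike of the scraper alone. What is shaped like the trier but pink is not meant.

How it is judged:
By the outcome, as a careful person would: the job done as asked, in the order asked, and still so for the second after the job is handed in, while the arm keeps its last pose, push and grip.
It also fails if it takes over 61 s, if anything falls off the work surface, if the arm or the gripper's body presses on something with over 40 N, if the wrist force passes 120 N, or if a joint passes its speed limit or range.

## Robot

A 6-joint arm with a two-finger parallel gripper is mounted at the origin on the work surface. World frame = base frame: x ahead of the robot, y to its left, z up, the work surface at z = 0. Lengths are in m, angles in rad, forces in N, time in s.
With the tool pointing down it reaches from about 0.25 to 0.725 m from the base axis. Payload 4 kg.
Tool frame: the origin (TCP) lies at the very end of the fingers, on their centre line; the grasp point (between the pads) lies 19 mm behind it; z points along the fingers, y is the line along which they close (so a half turn about z gives the same grasp; the last joint's range is limited). The gripper opens to 85 mm and grips with 20 to 120 N. Pads are 22 mm wide; open, the fingers measure 114 mm over their backs; the gripper's body (76 mm by 85 mm) begins 54 mm behind the grasp point. The pads swing forward as they close: fully open they stand 13 mm farther back than shut.
Start: joints at [-1.135, 0.241, 0.005, 1.335, 0, 1.571], TCP at [0.211, -0.453, 0.231] pointing down, gripper open.
Joint ranges: [-2.72, 2.72], [-1.05, 1.87], [-1.09, 1.28], [-1.99, 2.15], [-1.42, 1.44], [-3.14, 3.14]. Speed limits (rad/s): [2.79, 2.79, 3.14, 3.14, 3.14, 3.14].

## Interface

Orientations are given as a unit quaternion [x, y, z, w].
In Python, from workcell import monitor, viewer, job gives the robot as it stands.
- The arm moves only by the tool arm_command, never from a script. Its argument "increments" is a list of rows, each an object of numbers: "dx", "dy", "dz": the shift along the tool's x, y, z in cm; "wx", "wy", "wz": the turn, a rotation vector about the tool's x, y, z in rad; "grip": the finger opening in cm, from 0 to 8.54. In form: [{"dx": .., "dy": .., "dz": .., "wx": .., "wy": .., "wz": .., "grip": ..}, ...]. A call has 1 to 10 rows; each row is the pose to reach, as a shift and turn from the pose commanded when the call began, along the tool's axes at that moment; what a row does not reach only later rows make up. A row lasts 1/10 s, in which the tool goes at most 50 mm and 8.59 degrees, less where a joint would pass 70% of its speed; a pose out of reach is approached as far as the arm can. A call with a gripper value outside its range is refused whole. The fingers move at their own pace and stop on an object; the grip force is fixed at half the most. Time passes only in rows, so rows that repeat a pose let the fingers close. It gives the time, the measured TCP pose, the force, the opening and the grip force at its end, in the units of the state.
- monitor.get_obs(): the state, without advancing time (a new reading comes with each control period).
- viewer.camera(name): name is "scene" or "side" or "wrist"; returns (picture, depth): 400x640x3 uint8, red, green, blue; 400x640 float32, m along the optical axis (not along the pixel's ray), 0 where there is no reading.
- viewer.get_calibration(name): a dict with "fovy" (degrees; the focal length in pixels is half the picture's height over the tangent of half this angle, whatever the lens; pixels are square), "cx", "cy" (the principal point, pixels), "dist_coeffs" ([k1, k2, p1, p2, k3] as OpenCV has them; the pictures are not rectified), "view" (4x4, takes a point from world to camera coordinates). Camera axes: x right, y up, looking along -z (the intrinsics and any distortion apply to the point x, -y, -z); pixel columns grow to the right and rows downward; lengths in m; the calibration is good to about 2 mm. A picture is of the moment at which its call begins: read the wrist's pose just before it. get_calibration takes no time and is no camera call; for the wrist camera it gives the pose at the moment of the call.
- job.job_done(): hands the job in; it is judged then, once.
The state is a dict: "clock": time; "joint_pos": joint angles; "joint_vel": joint speeds; "tau": joint torques, N m; "eef_pos": TCP position; "tool_rot": TCP orientation; "ft_force": force on the tool from outside, world axes, zero at the start; "ft_torque": the same for the moment, N m; "grip_width": finger opening in m; "grasp_force": force on a finger pad.
Only numpy, scipy, OpenCV 4.12 (cv2) and the standard library are available. Lean on these libraries where they do the work, as an engineer would, in place of code of your own. Each camera call takes 0.05 s, during which the arm holds its last target. There are 200 camera calls.

## Working session

There is one attempt and no reset: what is moved stays moved. The work goes in short steps, Python scripts to look and compute and a tool call to move; the robot and the scene stay as the last step left them, time stands still between calls to the robot, and variables do not carry over. Pictures are saved under pics/ and viewed, at most 11 in all, crops included, and the job is handed in when it is done.

Besides the shell and the picture viewer there is one more tool, called as name(argument=value, ...) on one line, values as JSON. arm_command: Moves the arm, as the interface text tells. Its arguments: {"type":"object","properties":{"increments":{"type":"array","items":{"type":"object","properties":{"dx":{"type":"number"},"dy":{"type":"number"},"dz":{"type":"number"},"wx":{"type":"number"},"wy":{"type":"number"},"wz":{"type":"number"},"grip":{"type":"number"}}}}},"required":["increments"]}

```bash
ls; mkdir -p pics
cat > h.py <<'E'
import numpy as np, cv2
from workcell import monitor, viewer, job
from scipy.spatial.transform import Rotation as R
def K(c,h=400):
    f=h/2/np.tan(np.radians(c["fovy"])/2); return np.array([[f,0,c["cx"]],[0,f,c["cy"]],[0,0,1.]])
def ray(c,px):
    u=cv2.undistortPoints(np.array(px,float).reshape(-1,1,2),K(c),np.array(c["dist_coeffs"]))[:,0]
    V=np.array(c["view"]); d=np.c_[u[:,0],-u[:,1],-np.ones(len(u))]@V[:3,:3]
    return -V[:3,:3].T@V[:3,3], d      # d has unit optical depth
def onz(c,px,z):
    o,d=ray(c,px); return o+d*((z-o[2])/d[:,2])[:,None]
def pts(c,px,dep):
    px=np.array(px,int).reshape(-1,2); o,d=ray(c,px); return o+d*dep[px[:,1],px[:,0]][:,None]
def proj(c,P):
    V=np.array(c["view"]); p=np.atleast_2d(P)@V[:3,:3].T+V[:3,3]; p=p*[1,-1,-1]
    return cv2.projectPoints(p,np.zeros(3),np.zeros(3),K(c),np.array(c["dist_coeffs"]))[0][:,0]
def shot(n,name=None):
    c=viewer.get_calibration(n); im,d=viewer.camera(n)
    np.savez(f"{name or n}.npz",im=im,d=d,**{k:np.array(v) for k,v in c.items()})
    return c,im,d
def load(n):
    z=np.load(f"{n}.npz"); return {k:z[k] for k in("fovy","cx","cy","dist_coeffs","view")},z["im"],z["d"]
E
python3 - <<'E'
from h import *
o=monitor.get_obs(); print(o)
ims=[]
for n in("scene","side"):
    c,im,d=shot(n); cv2.imwrite(f"pics/{n}.png",im[:,:,::-1]); print(n,ray(c,[[320,200]]),c["dist_coeffs"],(d>0).mean())
E
```

```text
pics
{'clock': 0.0, 'joint_pos': array([-1.13500293e+00,  2.41422188e-01,  3.73193269e-03,  1.33521280e+00,
       -3.61918554e-05,  1.57081648e+00]), 'joint_vel': array([-2.56079397e-04, -2.77915039e-04,  9.26554839e-04,  3.20865007e-05,
       -1.30638344e-03,  5.61338099e-04]), 'tau': array([-4.31129547e-04, -3.72314179e+01,  2.52409887e+01,  1.70490006e-02,
       -9.70706992e-05, -1.01385558e-05]), 'eef_pos': array([ 0.21078732, -0.45269764,  0.23041131]), 'tool_rot': array([ 9.76355925e-01,  2.16166599e-01, -2.45390636e-04, -1.02454075e-03]), 'ft_force': array([0.06573439, 0.30443093, 0.13567808]), 'ft_torque': array([ 0.02846376,  0.01764907, -0.01589062]), 'grasp_force': 0.0, 'grip_width': 0.08526273394441716}
scene (array([ 1.07307267, -0.02383674,  0.72732058]), array([[-0.67368195, -0.05511336, -0.73697311]])) [-0.07833533  0.          0.          0.          0.        ] 0.99606640625
side (array([-0.21310884, -1.02337624,  0.83778229]), array([[ 0.51912462,  0.69096109, -0.50312064]])) [-0.06561447  0.          0.          0.          0.        ] 0.99437890625
```

View pics/scene.png

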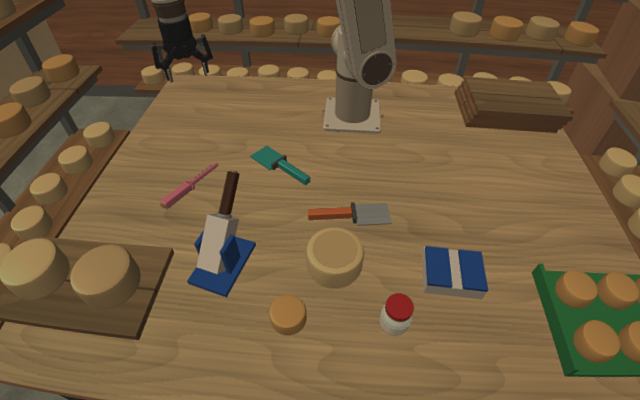

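View pics/side.png

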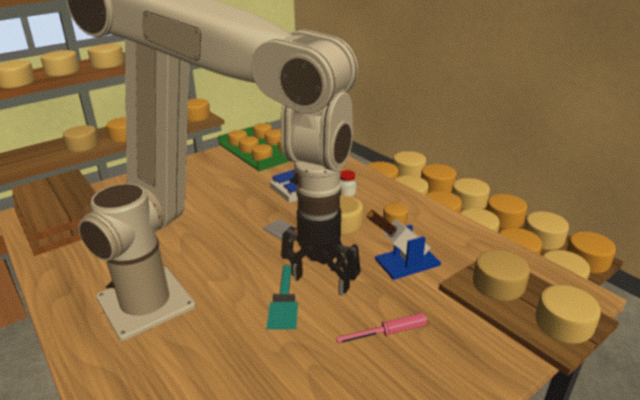

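The scene view shows the scraper (handle ~(330,213), blade ~(375,214)), the rack (455,271), the trier's handle (229,193) in the stand (215,255) and the wheel (335,255). The side view shows the same from the right, with the scraper's handle hidden behind the gripper.

Run:
```python
from h import *
c,im,d=load("scene"); hsv=cv2.cvtColor(im,cv2.COLOR_RGB2HSV)
def roi(m,x0,x1,y0,y1):
    q=np.zeros_like(m); q[y0:y1,x0:x1]=m[y0:y1,x0:x1]
    n,l,s,_=cv2.connectedComponentsWithStats(q.astype(np.uint8)); 
    return l==1+np.argmax(s[1:,4])
def P(m):
    ys,xs=np.nonzero(m); return pts(c,np.c_[xs,ys],d)
for x,y in[(330,213),(376,215),(355,213),(229,193),(225,235),(455,265),(436,270),(320,300),(335,245)]:
    print((x,y),hsv[y,x],pts(c,[[x,y]],d).round(4))
H,S,V=[hsv[...,i].astype(int) for i in range(3)]
masks=dict(handle=roi((H<12)&(S>170)&(V>90),300,360,200,225), blade=roi((S<70),352,395,200,228),
 rackblue=roi((H>100)&(H<130)&(S>120),420,490,240,300), standblue=roi((H>100)&(H<130)&(S>120),185,260,230,300),
 trier=roi((V<85),215,242,168,218))
for k,m in masks.items():
    p=P(m); a=cv2.minAreaRect(p[:,:2].astype(np.float32)*1000)
    print(k,m.sum(),p.mean(0).round(4),np.percentile(p[:,2],[2,50,98]).round(4),a)
# wheel
ys,xs=np.mgrid[225:290,300:370]; p=pts(c,np.c_[xs.ravel(),ys.ravel()],d); t=p[(p[:,2]>.06)&(p[:,2]<.08)]
print("wheel",cv2.minEnclosingCircle(t[:,:2].astype(np.float32)),np.median(t[:,2]))
p=P(masks["trier"]); u,s,v=np.linalg.svd(p-p.mean(0),full_matrices=False); print("trieraxis",v[0],s, np.ptp((p-p.mean(0))@v[0]))
np.save("trier_p.npy",p)
```

```text
(330, 213) [ 10 181 151] [[ 0.473  -0.0473  0.0239]]
(376, 215) [ 23  37 109] [[0.4537 0.0727 0.0044]]
(355, 213) [15 36 57] [[0.4645 0.0168 0.0199]]
(229, 193) [ 12 142  61] [[ 0.5516 -0.2648  0.1621]]
(225, 235) [ 18  61 122] [[ 0.6283 -0.2635  0.1126]]
(455, 265) [ 17  60 161] [[0.6074 0.2487 0.0243]]
(436, 270) [108 167  99] [[0.6347 0.1973 0.0414]]
(320, 300) [ 18 117 140] [[ 0.7053 -0.0542  0.002 ]]
(335, 245) [ 18 124 148] [[ 0.6051 -0.0289  0.0708]]
handle 434 [ 0.4709 -0.049   0.0215] [0.0072 0.0224 0.026 ] ((760.4834594726562, -9.4747314453125), (615.8333740234375, 111.45556640625), 7.627913475036621)
blade 751 [0.4529 0.0584 0.0072] [0.0011 0.0039 0.0228] ((740.2991943359375, 44.18987274169922), (102.63215637207031, 671.5130615234375), 87.13627624511719)
rackblue 896 [0.6311 0.2782 0.0436] [0.038  0.0414 0.044 ] ((837.0608520507812, 160.37960815429688), (86.98330688476562, 592.438232421875), 60.37923812866211)
standblue 1656 [ 0.6547 -0.2742  0.0282] [0.0077 0.0125 0.0966] ((838.2939453125, -206.84669494628906), (572.4781494140625, 163.47315979003906), 21.99952507019043)
trier 536 [ 0.5523 -0.2653  0.1611] [0.1217 0.1592 0.1937] ((760.3844604492188, -182.03598022460938), (698.3427734375, 59.336029052734375), 21.97977066040039)
wheel ((0.6138535141944885, -0.027907025068998337), 0.06464879959821701) 0.06955640214832237
trieraxis [0.60634689 0.29939289 0.73668673] [1.16669    0.64533858 0.17327552] 1.0064029899896918
```

Run:
```python
from h import *
c,im,d=load("scene"); hsv=cv2.cvtColor(im,cv2.COLOR_RGB2HSV); H,S,V=[hsv[...,i].astype(int) for i in range(3)]
def Q(x0,x1,y0,y1,cond,z0,z1):
    m=cond&(d>0); ys,xs=np.nonzero(m[y0:y1,x0:x1]); p=pts(c,np.c_[xs+x0,ys+y0],d)
    return p[(p[:,2]>z0)&(p[:,2]<z1)]
def ax(n,p):
    q=p[:,:2]-p[:,:2].mean(0); v=np.linalg.svd(q,full_matrices=False)[2][0]; r=cv2.minAreaRect(p[:,:2].astype(np.float32)*1000)
    print(n,len(p),"mean",p.mean(0).round(4),"axis",np.degrees(np.arctan2(v[1],v[0])).round(1),"rect",np.round(r[0],1),np.round(r[1],1),round(r[2],1), np.round(cv2.boxPoints(r)).tolist())
blue=(H>100)&(H<130)&(S>110)
ax("handle",Q(300,360,200,225,(H<14)&(S>150),.020,.028))
ax("blade",Q(352,395,200,228,S<70,.001,.0075))
ax("shoulder",Q(345,365,200,228,S<90,.015,.027))
ax("rack",Q(415,495,240,305,blue,.038,.046))
ax("lipL",Q(415,452,240,305,blue,.038,.046)); ax("lipR",Q(456,495,240,305,blue,.038,.046))
ax("foot",Q(185,260,230,300,blue,.004,.0145))
p=Q(215,242,168,222,V<90,.09,.25); q=p-p.mean(0); v=np.linalg.svd(q,full_matrices=False)[2][0]; t=q@v
print("trier",p.mean(0),v,np.percentile(t,[0,1,99,100]),"dirs",np.degrees(np.arctan2(v[1],v[0])))
k=(S<90)&(V>90); p=Q(190,245,210,280,k,.03,.2); print("sleeve",len(p),p.mean(0),p.min(0),p.max(0))
```

```text
handle 296 mean [ 0.4661 -0.0492  0.0234] axis 98.4 rect [465.  -48.7] [ 24.8 112.3] 8.0 [[445.0, 5.0], [461.0, -106.0], [485.0, -103.0], [469.0, 9.0]]
blade 664 mean [0.4497 0.0632 0.0038] axis -75.7 rect [448.5  58.9] [71.8 96. ] 9.1 [[405.0, 101.0], [421.0, 6.0], [492.0, 17.0], [476.0, 112.0]]
shoulder 68 mean [0.4595 0.0136 0.0213] axis 9.1 rect [458.   13.7] [53.2  9.9] 8.6 [[431.0, 15.0], [432.0, 5.0], [485.0, 13.0], [484.0, 23.0]]
rack 1748 mean [0.6269 0.2412 0.0416] axis 86.7 rect [624.2 241.4] [129.4 100.6] 86.8 [[570.0, 180.0], [671.0, 174.0], [678.0, 303.0], [578.0, 309.0]]
lipL 869 mean [0.6246 0.2028 0.0418] axis -3.4 rect [621.9 202.8] [ 52.5 100.5] 86.1 [[570.0, 180.0], [670.0, 173.0], [674.0, 226.0], [574.0, 232.0]]
lipR 879 mean [0.6291 0.2793 0.0414] axis -3.3 rect [626.5 279.4] [ 53.4 100. ] 86.5 [[575.0, 256.0], [675.0, 250.0], [678.0, 303.0], [578.0, 309.0]]
foot 1179 mean [ 0.6576 -0.2814  0.0116] axis -34.5 rect [ 631.2 -289.3] [100.3 151.4] 74.7 [[545.0, -318.0], [691.0, -358.0], [717.0, -261.0], [571.0, -221.0]]
trier [ 0.55235571 -0.2659288   0.1572568 ] [ 0.67992032 -0.10907758 -0.72512788] [-0.05145849 -0.05054855  0.05512641  0.05771205] dirs -9.11413045182344
sleeve 1293 [ 0.63642166 -0.29212974  0.09568283] [ 0.56433557 -0.33273494  0.0508492 ] [ 0.68785586 -0.25019234  0.13659741]
```

arm_command(increments=[{"dx":4,"dy":-2.7,"dz":-3,"grip":8.5},{"dx":8,"dy":-5.4,"dz":-3},{"dx":12,"dy":-8.1,"dz":-3},{"dx":16,"dy":-10.8,"dz":-3},{"dx":20,"dy":-13.5,"dz":-3},{"dx":24,"dy":-16.2,"dz":-3},{"dx":28,"dy":-18.9,"dz":-3},{"dx":32,"dy":-21.6,"dz":-3},{"dx":36,"dy":-24.2,"dz":-3},{"dx":40,"dy":-26.9,"dz":-3}])

```text
validation failed for argument at $.in...
```

```bash
cat >> h.py <<'E'
def down(psi):  # tool pointing down, tool x at yaw psi (deg)
    return R.from_euler("z",psi,degrees=True)*R.from_euler("x",180,degrees=True)
def delta(pos,rot,p0=None,r0=None):
    o=monitor.get_obs(); p0=o["eef_pos"] if p0 is None else np.array(p0); r0=R.from_quat(o["tool_rot"]) if r0 is None else r0
    print("d cm",(r0.inv().apply(np.array(pos)-p0)*100).round(2),"w",(r0.inv()*rot).as_rotvec().round(3))
def st():
    o=monitor.get_obs(); print("t",o["clock"].__round__(2),"j",o["joint_pos"].round(3),"p",o["eef_pos"].round(4),"x",R.from_quat(o["tool_rot"]).as_matrix().T.round(3).tolist(),"F",o["ft_force"].round(1),"T",o["ft_torque"].round(2),"g",round(o["grip_width"],4),round(float(o["grasp_force"]),1))
E
python3 - <<'E'
from h import *
st()
c,im,d=shot("wrist"); cv2.imwrite("pics/w1.png",im[:,:,::-1]); print(ray(c,[[320,200]]),c["fovy"])
for s in(98.4,-81.6): delta([.464,-.031,.2],down(s))
E
```

```text
t 0.1 j [-1.135  0.241  0.004  1.335 -0.     1.571] p [ 0.2108 -0.4528  0.2305] x [[0.907, 0.422, -0.0], [0.422, -0.907, -0.002], [-0.001, 0.002, -1.0]] F [-0.3  0.3  0.5] T [-0.06 -0.03 -0.01] g 0.0857 0.0
(array([ 0.28040702, -0.41965693,  0.37357528]), array([[-0.27196835, -0.10165426, -0.95717693]])) 69.73120251668676
d cm [ 40.75 -27.55   3.11] w [-1.000e-03 -1.000e-03 -1.282e+00]
d cm [ 40.75 -27.55   3.11] w [-1.00e-03  1.00e-03  1.86e+00]
```

View pics/w1.png

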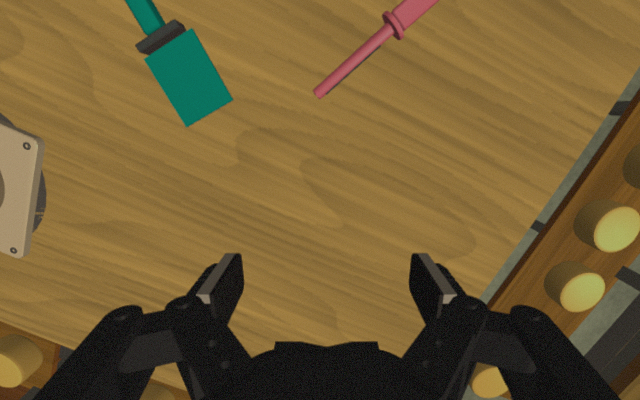

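The wrist view shows only the turquoise and pink look-alikes at top, since the move was refused (all keys are probably needed). I'm resending it with full rows.

arm_command(increments=[{"dx":4,"dy":-2.7,"dz":-3,"wx":0,"wy":0,"wz":0,"grip":8.5},{"dx":8,"dy":-5.4,"dz":-3,"wx":0,"wy":0,"wz":0,"grip":8.5},{"dx":12,"dy":-8.1,"dz":-3,"wx":0,"wy":0,"wz":0,"grip":8.5},{"dx":16,"dy":-10.8,"dz":-3,"wx":0,"wy":0,"wz":0,"grip":8.5},{"dx":20,"dy":-13.5,"dz":-3,"wx":0,"wy":0,"wz":0,"grip":8.5},{"dx":24,"dy":-16.2,"dz":-3,"wx":0,"wy":0,"wz":0,"grip":8.5},{"dx":28,"dy":-18.9,"dz":-3,"wx":0,"wy":0,"wz":0,"grip":8.5},{"dx":32,"dy":-21.6,"dz":-3,"wx":0,"wy":0,"wz":0,"grip":8.5},{"dx":36,"dy":-24.2,"dz":-3,"wx":0,"wy":0,"wz":0,"grip":8.5},{"dx":40,"dy":-26.9,"dz":-3,"wx":0,"wy":0,"wz":0,"grip":8.5}])

```text
clock: 1.15
eef_pos: [0.4607, -0.0387, 0.2612]
tool_rot: [0.976, 0.216, -0.0, 0.0]
ft_force: [0.4, -1.1, 0.6]
grip_width: 0.0849
grasp_force: 0.0
```

Run:
```python
from h import *
st()
for s in(98.4,-81.6): delta([.464,-.031,.2],down(s))
```

```text
t 1.15 j [-0.084  0.154 -0.025  1.391 -0.     2.622] p [ 0.4607 -0.0387  0.2612] x [[0.906, 0.422, -0.0], [0.422, -0.906, 0.0], [-0.0, -0.0, -1.0]] F [ 0.4 -1.1  0.6] T [-0.09 -0.08  0.04] g 0.0849 0.0
d cm [ 0.63 -0.56  6.12] w [ 0.     0.    -1.281]
d cm [ 0.63 -0.56  6.12] w [ 0.   -0.    1.86]
```

arm_command(increments=[{"dx":0,"dy":0,"dz":0,"wx":0,"wy":0,"wz":-0.147,"grip":8.5},{"dx":0,"dy":0,"dz":0,"wx":0,"wy":0,"wz":-0.294,"grip":8.5},{"dx":0,"dy":0,"dz":0,"wx":0,"wy":0,"wz":-0.441,"grip":8.5},{"dx":0,"dy":0,"dz":0,"wx":0,"wy":0,"wz":-0.588,"grip":8.5},{"dx":0,"dy":0,"dz":0,"wx":0,"wy":0,"wz":-0.735,"grip":8.5},{"dx":0,"dy":0,"dz":0,"wx":0,"wy":0,"wz":-0.882,"grip":8.5},{"dx":0,"dy":0,"dz":0,"wx":0,"wy":0,"wz":-1.029,"grip":8.5},{"dx":0,"dy":0,"dz":0,"wx":0,"wy":0,"wz":-1.176,"grip":8.5},{"dx":0,"dy":0,"dz":0,"wx":0,"wy":0,"wz":-1.323,"grip":8.5},{"dx":0,"dy":0,"dz":0,"wx":0,"wy":0,"wz":-1.47,"grip":8.5}])

```text
clock: 2.15
eef_pos: [0.4599, -0.0405, 0.261]
tool_rot: [0.577, 0.817, -0.0, -0.0]
ft_force: [-0.4, -0.1, -0.3]
grip_width: 0.0848
grasp_force: 0.0
```

Run:
```python
from h import *
st()
c,im,d=shot("wrist","w2"); cv2.imwrite("pics/w2.png",im[:,:,::-1])
for n in("scene","side"): shot(n,n+"2")
```

```text
t 2.15 j [-0.088  0.154 -0.027  1.391  0.     1.142] p [ 0.4599 -0.0405  0.261 ] x [[-0.335, 0.942, 0.0], [0.942, 0.335, -0.001], [-0.001, 0.0, -1.0]] F [-0.4 -0.1 -0.3] T [0.02 0.01 0.05] g 0.0848 0.0
```

View pics/w2.png

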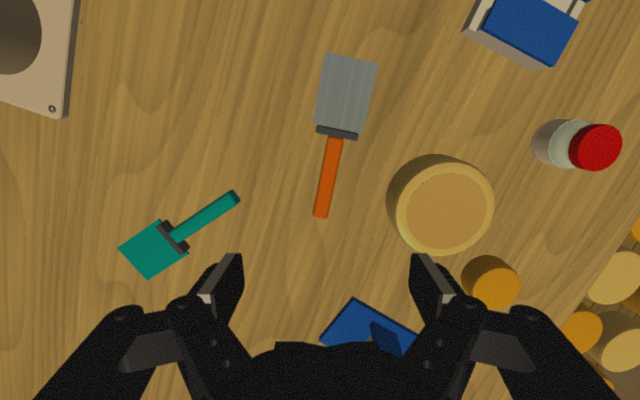

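The wrist view shows the scraper: handle (328,178), shoulder (337,131), blade (345,92). The wheel is at (445,205) and a corner of the rack at top right.

Run:
```python
from h import *
c,im,d=load("w2"); hsv=cv2.cvtColor(im,cv2.COLOR_RGB2HSV); H,S,V=[hsv[...,i].astype(int) for i in range(3)]
def Q(x0,x1,y0,y1,cond):
    ys,xs=np.nonzero((cond&(d>0))[y0:y1,x0:x1]); return np.c_[xs+x0,ys+y0]
def ax(n,q,z):
    p=onz(c,q,z)[:,:2]; r=cv2.minAreaRect(p.astype(np.float32)*1000); dp=pts(c,q,d)[:,2]
    v=np.linalg.svd(p-p.mean(0),full_matrices=False)[2][0]
    print(n,len(q),p.mean(0).round(4),"ax",np.degrees(np.arctan2(v[1],v[0])).round(2),np.round(r[0],1),np.round(r[1],1),round(r[2],1),"depth z",np.percentile(dp,[5,50,95]).round(4))
    return p
h=Q(305,350,136,225,(H<14)&(S>190)); ax("handle",h,.024)
b=Q(305,385,45,128,(S<60)&(V>80)); ax("blade",b,.004)
s=Q(310,365,115,145,(V<75)); ax("shoulder",s,.022)
ax("wheel",Q(410,485,165,245,(H>14)&(H<25)&(V>0)),.07)
# two-view height check of handle midpoint: scene vs wrist
c2,im2,d2=load("scene2"); hsv2=cv2.cvtColor(im2,cv2.COLOR_RGB2HSV)
m=(hsv2[...,0]<14)&(hsv2[...,1]>150); m[:200]=0;m[225:]=0;m[:,:300]=0;m[:,360:]=0
ys,xs=np.nonzero(m); print(len(xs))
a=np.array(cv2.minAreaRect(h.astype(np.float32))[0]); e=np.array([xs.mean(),ys.mean()])
o1,r1=ray(c,[a]); o2,r2=ray(c2,[e]); r1=r1[0];r2=r2[0]
t=np.linalg.lstsq(np.c_[r1,-r2],o2-o1,rcond=None)[0]; print("tri",(o1+t[0]*r1).round(4),(o2+t[1]*r2).round(4))
```

```text
handle 1178 [ 0.4645 -0.0442] ax -81.69 [464.8 -46.8] [ 20.8 112.4] 8.5 depth z [0.0228 0.0244 0.0258]
blade 3705 [0.4483 0.0656] ax -86.24 [449.3  63.3] [69.2 90.1] 8.2 depth z [0.0032 0.0045 0.0059]
shoulder 310 [0.4561 0.0145] ax 8.02 [456.1  14.2] [53.8 10.2] 8.0 depth z [0.0156 0.0224 0.0237]
wheel 5968 [ 0.6118 -0.0192] ax -41.7 [614.7 -20.1] [ 96.4 111.1] 24.5 depth z [0.0662 0.071  0.0724]
478
tri [ 0.4653 -0.0467  0.0134] [ 0.4648 -0.049   0.0138]
```

arm_command(increments=[{"dx":0.9,"dy":0.6,"dz":2,"wx":0,"wy":0,"wz":-0.147,"grip":8.5},{"dx":0.9,"dy":0.6,"dz":4,"wx":0,"wy":0,"wz":-0.294,"grip":8.5},{"dx":0.9,"dy":0.6,"dz":6,"wx":0,"wy":0,"wz":-0.441,"grip":8.5},{"dx":0.9,"dy":0.6,"dz":8,"wx":0,"wy":0,"wz":-0.588,"grip":8.5},{"dx":0.9,"dy":0.6,"dz":10,"wx":0,"wy":0,"wz":-0.735,"grip":8.5},{"dx":0.9,"dy":0.6,"dz":12,"wx":0,"wy":0,"wz":-0.882,"grip":8.5},{"dx":0.9,"dy":0.6,"dz":13,"wx":0,"wy":0,"wz":-1.029,"grip":8.5},{"dx":0.9,"dy":0.6,"dz":14,"wx":0,"wy":0,"wz":-1.176,"grip":8.5},{"dx":0.9,"dy":0.6,"dz":14,"wx":0,"wy":0,"wz":-1.323,"grip":8.5},{"dx":0.9,"dy":0.6,"dz":14,"wx":0,"wy":0,"wz":-1.47,"grip":8.5}])

```text
clock: 3.3
eef_pos: [0.4623, -0.03, 0.1207]
tool_rot: [-0.118, 0.993, 0.0, -0.001]
ft_force: [-0.2, 0.9, 0.6]
grip_width: 0.085
grasp_force: 0.0
```

arm_command(increments=[{"dx":0,"dy":0,"dz":0,"wx":0,"wy":0,"wz":-0.147,"grip":8.5},{"dx":0,"dy":0,"dz":0,"wx":0,"wy":0,"wz":-0.294,"grip":8.5},{"dx":0,"dy":0,"dz":0,"wx":0,"wy":0,"wz":-0.441,"grip":8.5},{"dx":0,"dy":0,"dz":0,"wx":0,"wy":0,"wz":-0.588,"grip":8.5},{"dx":0,"dy":0,"dz":0,"wx":0,"wy":0,"wz":-0.735,"grip":8.5},{"dx":0,"dy":0,"dz":0,"wx":0,"wy":0,"wz":-0.882,"grip":8.5},{"dx":0,"dy":0,"dz":0,"wx":0,"wy":0,"wz":-1.029,"grip":8.5},{"dx":0,"dy":0,"dz":0,"wx":0,"wy":0,"wz":-1.176,"grip":8.5},{"dx":0,"dy":0,"dz":0,"wx":0,"wy":0,"wz":-1.323,"grip":8.5},{"dx":0,"dy":0,"dz":0,"wx":0,"wy":0,"wz":-1.473,"grip":8.5}])

```text
clock: 4.3
eef_pos: [0.4627, -0.0301, 0.1212]
tool_rot: [0.755, -0.656, -0.0, 0.0]
ft_force: [-0.5, -0.1, 0.2]
grip_width: 0.0847
grasp_force: 0.0
```

Run:
```python
from h import *
st(); delta([.4625,-.0304,.005],down(-81.8))
```

```text
t 4.3 j [-0.065  0.252 -0.282  1.037  0.    -1.775] p [ 0.4627 -0.0301  0.1212] x [[0.139, -0.99, -0.0], [-0.99, -0.139, 0.0], [-0.0, 0.0, -1.0]] F [-0.5 -0.1  0.2] T [-0.01  0.01  0.04] g 0.0847 0.0
d cm [ 0.03  0.02 11.62] w [ 0.     0.    -0.004]
```

arm_command(increments=[{"dx":0,"dy":0,"dz":3,"wx":0,"wy":0,"wz":0,"grip":8.5},{"dx":0,"dy":0,"dz":6,"wx":0,"wy":0,"wz":0,"grip":8.5},{"dx":0,"dy":0,"dz":9,"wx":0,"wy":0,"wz":0,"grip":8.5},{"dx":0,"dy":0,"dz":10.5,"wx":0,"wy":0,"wz":0,"grip":8.5},{"dx":0,"dy":0,"dz":11.5,"wx":0,"wy":0,"wz":0,"grip":8.5},{"dx":0,"dy":0,"dz":11.5,"wx":0,"wy":0,"wz":0,"grip":8.5},{"dx":0,"dy":0,"dz":11.5,"wx":0,"wy":0,"wz":0,"grip":1},{"dx":0,"dy":0,"dz":11.5,"wx":0,"wy":0,"wz":0,"grip":1},{"dx":0,"dy":0,"dz":11.5,"wx":0,"wy":0,"wz":0,"grip":1},{"dx":0,"dy":0,"dz":11.5,"wx":0,"wy":0,"wz":0,"grip":1}])

```text
clock: 5.3
eef_pos: [0.4635, -0.0301, 0.007]
tool_rot: [0.754, -0.657, 0.001, -0.0]
ft_force: [-0.5, 0.4, 0.7]
grip_width: 0.0278
grasp_force: 0.0
```

arm_command(increments=[{"dx":0,"dy":0,"dz":0,"wx":0,"wy":0,"wz":0,"grip":1},{"dx":0,"dy":0,"dz":0,"wx":0,"wy":0,"wz":0,"grip":1},{"dx":0,"dy":0,"dz":0,"wx":0,"wy":0,"wz":0,"grip":1},{"dx":0,"dy":0,"dz":0,"wx":0,"wy":0,"wz":0,"grip":1}])

```text
clock: 5.7
eef_pos: [0.4635, -0.0301, 0.0072]
tool_rot: [0.754, -0.657, 0.001, -0.0]
ft_force: [-1.4, -0.4, 5.7]
grip_width: 0.0203
grasp_force: 60.1
```

arm_command(increments=[{"dx":0,"dy":0,"dz":-1,"wx":0,"wy":0,"wz":0,"grip":1},{"dx":0,"dy":0,"dz":-2.5,"wx":0,"wy":0,"wz":0,"grip":1},{"dx":0,"dy":0,"dz":-5,"wx":0,"wy":0,"wz":0,"grip":1},{"dx":0,"dy":0,"dz":-8,"wx":0,"wy":0,"wz":0,"grip":1},{"dx":0,"dy":0,"dz":-11,"wx":0,"wy":0,"wz":0,"grip":1},{"dx":0,"dy":0,"dz":-13,"wx":0,"wy":0,"wz":0,"grip":1},{"dx":0,"dy":0,"dz":-14,"wx":0,"wy":0,"wz":0,"grip":1}])

```text
clock: 6.4
eef_pos: [0.4637, -0.0302, 0.1486]
tool_rot: [0.754, -0.657, 0.001, -0.001]
ft_force: [0.4, -0.7, -2.2]
grip_width: 0.0209
grasp_force: 59.2
```

Run:
```python
from h import *
st(); delta([.4146,.2535,.15],down(176.7)); delta([.4146,.2535,.15],down(176.7),r0=down(-81.8-50))
```

```text
t 6.4 j [-0.065  0.225 -0.24   1.103 -0.    -1.772] p [ 0.4637 -0.0302  0.1486] x [[0.136, -0.991, 0.001], [-0.991, -0.136, -0.003], [0.003, -0.0, -1.0]] F [ 0.4 -0.7 -2.2] T [-0.05 -0.04 -0.02] g 0.0209 59.2
d cm [-28.77   1.01  -0.17] w [-0.003  0.002  1.765]
d cm [-17.87  22.57  -0.14] w [-0.    -0.     0.899]
```

arm_command(increments=[{"dx":-2.5,"dy":0,"dz":0,"wx":0,"wy":0,"wz":0.142,"grip":1},{"dx":-5,"dy":0.1,"dz":0,"wx":0,"wy":0,"wz":0.284,"grip":1},{"dx":-8,"dy":0.2,"dz":0,"wx":0,"wy":0,"wz":0.426,"grip":1},{"dx":-11,"dy":0.3,"dz":0,"wx":0,"wy":0,"wz":0.568,"grip":1},{"dx":-14,"dy":0.4,"dz":0,"wx":0,"wy":0,"wz":0.71,"grip":1},{"dx":-17,"dy":0.5,"dz":0,"wx":0,"wy":0,"wz":0.852,"grip":1},{"dx":-20,"dy":0.6,"dz":0,"wx":0,"wy":0,"wz":0.994,"grip":1},{"dx":-23,"dy":0.7,"dz":0,"wx":0,"wy":0,"wz":1.136,"grip":1},{"dx":-26,"dy":0.9,"dz":0,"wx":0,"wy":0,"wz":1.278,"grip":1},{"dx":-28.8,"dy":1,"dz":0,"wx":0,"wy":0,"wz":1.42,"grip":1}])

```text
clock: 7.4
eef_pos: [0.4125, 0.2547, 0.1455]
tool_rot: [-0.14, 0.99, -0.0, -0.001]
ft_force: [0.9, 0.3, -2.8]
grip_width: 0.0202
grasp_force: 59.2
```

arm_command(increments=[{"dx":0,"dy":0,"dz":0,"wx":0,"wy":0,"wz":0.12,"grip":1},{"dx":0,"dy":0,"dz":0,"wx":0,"wy":0,"wz":0.24,"grip":1},{"dx":0,"dy":0,"dz":0,"wx":0,"wy":0,"wz":0.345,"grip":1},{"dx":0,"dy":0,"dz":0,"wx":0,"wy":0,"wz":0.345,"grip":1},{"dx":0,"dy":0,"dz":0,"wx":0,"wy":0,"wz":0.345,"grip":1}])

```text
clock: 7.9
eef_pos: [0.4133, 0.2536, 0.1457]
tool_rot: [0.028, 1.0, -0.0, -0.001]
ft_force: [-0.2, -1.2, -2.0]
grip_width: 0.0205
grasp_force: 59.2
```

Run:
```python
from h import *
st(); delta([.4146,.2535,.045],down(176.7))
c,im,d=shot("scene","scene3"); a=cv2.resize(im[190:310,330:510],None,fx=3,fy=3,interpolation=cv2.INTER_CUBIC)
c2,im2,d2=shot("wrist","w3")
cv2.imwrite("pics/s3.png",np.vstack([a[:,:,::-1][:240*1+0],np.zeros((0,540,3),np.uint8)]) if 0 else a[:,:,::-1])
hsv=cv2.cvtColor(im,cv2.COLOR_RGB2HSV); H,S,V=[hsv[...,i].astype(int) for i in range(3)]
ys,xs=np.mgrid[150:310,330:510]; q=np.c_[xs.ravel(),ys.ravel()]; q=q[d[q[:,1],q[:,0]]>0]; p=pts(c,q,d)
g=S[q[:,1],q[:,0]]<70
k=g&(p[:,2]>.11)&(p[:,2]<.165)&(p[:,0]<.56)&(p[:,0]>.46); b=p[k]; print("blade",len(b))
A=np.c_[b[:,:2],np.ones(len(b))]; w=np.linalg.lstsq(A,b[:,2],rcond=None)[0]; res=b[:,2]-A@w; b=b[abs(res)<.003]
A=np.c_[b[:,:2],np.ones(len(b))]; w=np.linalg.lstsq(A,b[:,2],rcond=None)[0]; r=cv2.minAreaRect(b[:,:2].astype(np.float32)*1000)
print("plane slopes",w,"mean",b.mean(0),r,cv2.boxPoints(r).round().tolist())
```

```text
t 7.9 j [ 0.55   0.268 -0.189  1.115  0.     0.606] p [0.4133 0.2536 0.1457] x [[-0.998, 0.056, 0.001], [0.056, 0.998, -0.001], [-0.001, -0.001, -1.0]] F [-0.2 -1.2 -2. ] T [0.02 0.07 0.04] g 0.0205 59.2
d cm [-1.500e-01  1.000e-02  1.007e+01] w [-0.001 -0.001  0.002]
blade 1002
plane slopes [-0.01846848  0.00163341  0.15097275] mean [0.50917496 0.24902654 0.14197582] ((506.0362854003906, 249.31072998046875), (70.00553894042969, 91.89237213134766), 87.64051818847656) [[459.0, 216.0], [551.0, 212.0], [553.0, 282.0], [462.0, 286.0]]
```

View pics/s3.png

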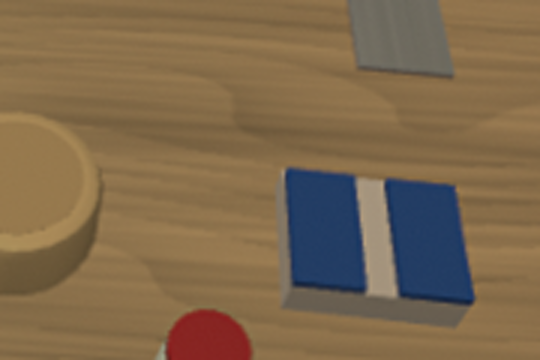

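The crop shows the scraper's blade hanging above and in line with the rack: blade end at about (405,70), lips' centre gap at (375,235).

arm_command(increments=[{"dx":0,"dy":-0.1,"dz":2,"wx":0,"wy":-0.018,"wz":0,"grip":1},{"dx":0,"dy":-0.1,"dz":5,"wx":0,"wy":-0.018,"wz":0,"grip":1},{"dx":0,"dy":-0.1,"dz":8,"wx":0,"wy":-0.018,"wz":0,"grip":1},{"dx":0,"dy":-0.1,"dz":10,"wx":0,"wy":-0.018,"wz":0,"grip":1},{"dx":0,"dy":-0.1,"dz":11.2,"wx":0,"wy":-0.018,"wz":0,"grip":1},{"dx":0,"dy":-0.1,"dz":11.2,"wx":0,"wy":-0.018,"wz":0,"grip":1},{"dx":0,"dy":-0.1,"dz":11.2,"wx":0,"wy":-0.018,"wz":0,"grip":1}])

```text
clock: 8.7
eef_pos: [0.4138, 0.2529, 0.0345]
tool_rot: [0.029, 1.0, -0.0, 0.009]
ft_force: [0.2, -0.2, -0.4]
grip_width: 0.021
grasp_force: 59.2
```

```bash
cat > bl.py <<'E'
from h import *
def bl(n,zlo,zhi,xhi=.57):
    c,im,d=shot("scene",n); S=cv2.cvtColor(im,cv2.COLOR_RGB2HSV)[...,1]
    ys,xs=np.mgrid[150:310,330:510]; q=np.c_[xs.ravel(),ys.ravel()]; q=q[d[q[:,1],q[:,0]]>0]; p=pts(c,q,d)
    b=p[(S[q[:,1],q[:,0]]<70)&(p[:,2]>zlo)&(p[:,2]<zhi)&(p[:,0]<xhi)&(p[:,0]>.45)&(abs(p[:,1]-.25)<.05)]
    for _ in range(2):
        A=np.c_[b[:,:2],np.ones(len(b))]; w=np.linalg.lstsq(A,b[:,2],rcond=None)[0]; b=b[abs(b[:,2]-A@w)<.002]
    r=cv2.minAreaRect(b[:,:2].astype(np.float32)*1000); bx=cv2.boxPoints(r); bx=bx[np.argsort(bx[:,0])]
    print("blade",len(b),"slope",w[:2].round(4),"z@.46,.56",(w[0]*np.array([.46,.56])+w[1]*.25+w[2]).round(4),"corners",bx.round(1).tolist())
    return c,im,d
E
python3 - <<'E'
from bl import *
st(); bl("s4",.02,.045)
E
```

```text
t 8.7 j [ 0.555  0.385 -0.357  0.814 -0.01   0.612] p [0.4138 0.2529 0.0345] x [[-0.998, 0.057, -0.018], [0.057, 0.998, -0.0], [0.018, -0.001, -1.0]] F [ 0.2 -0.2 -0.4] T [0.03 0.01 0.06] g 0.021 59.2
blade 587 slope [-0.0033 -0.0023] z@.46,.56 [0.0324 0.0321] corners [[456.70001220703125, 216.0], [460.20001220703125, 285.8999938964844], [549.7000122070312, 211.5], [553.0999755859375, 281.29998779296875]]
```

arm_command(increments=[{"dx":0,"dy":0,"dz":0.15,"wx":0,"wy":0,"wz":0,"grip":1},{"dx":-1,"dy":0,"dz":0.17,"wx":0,"wy":0,"wz":0,"grip":1},{"dx":-2,"dy":0,"dz":0.19,"wx":0,"wy":0,"wz":0,"grip":1},{"dx":-3,"dy":0,"dz":0.2,"wx":0,"wy":0,"wz":0,"grip":1},{"dx":-4,"dy":0,"dz":0.22,"wx":0,"wy":0,"wz":0,"grip":1},{"dx":-5,"dy":0,"dz":0.24,"wx":0,"wy":0,"wz":0,"grip":1}])

```text
clock: 9.35
eef_pos: [0.4649, 0.2499, 0.0328]
tool_rot: [0.029, 1.0, -0.0, 0.009]
ft_force: [-0.3, 0.0, -1.7]
grip_width: 0.0205
grasp_force: 59.2
```

arm_command(increments=[{"dx":-1,"dy":0,"dz":0.02,"wx":0,"wy":0,"wz":0,"grip":1},{"dx":-2,"dy":0,"dz":0.04,"wx":0,"wy":0,"wz":0,"grip":1},{"dx":-3,"dy":0,"dz":0.05,"wx":0,"wy":0,"wz":0,"grip":1},{"dx":-4,"dy":0,"dz":0.07,"wx":0,"wy":0,"wz":0,"grip":1},{"dx":-5,"dy":0,"dz":0.09,"wx":0,"wy":0,"wz":0,"grip":1},{"dx":-5.6,"dy":0,"dz":0.1,"wx":0,"wy":0,"wz":0,"grip":1},{"dx":-5.6,"dy":0,"dz":0.1,"wx":0,"wy":0,"wz":0,"grip":1}])

```text
clock: 10.05
eef_pos: [0.5206, 0.2468, 0.0328]
tool_rot: [0.029, 1.0, -0.0, 0.009]
ft_force: [0.3, 0.8, -1.3]
grip_width: 0.0203
grasp_force: 59.2
```

Run:
```python
from h import *
st(); c,im,d=shot("scene","s5"); cv2.imwrite("pics/s5.png",cv2.resize(im[150:310,330:510],None,fx=3,fy=3,interpolation=cv2.INTER_CUBIC)[:,:,::-1])
```

```text
t 10.05 j [ 0.447  0.534 -0.107  0.913 -0.009  0.506] p [0.5206 0.2468 0.0328] x [[-0.998, 0.058, -0.019], [0.058, 0.998, 0.0], [0.019, -0.001, -1.0]] F [ 0.3  0.8 -1.3] T [ 0.05  0.06 -0.04] g 0.0203 59.2
```

View pics/s5.png

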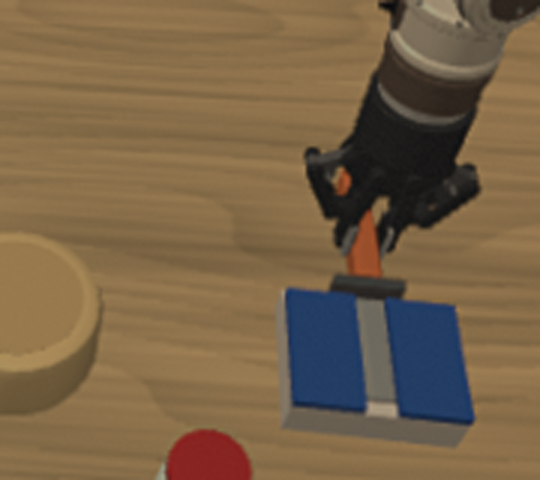

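The blade sits between the lips, with the shoulder at (368,288) just short of the lips' front edge. Now I'll creep it home.

arm_command(increments=[{"dx":-0.15,"dy":0,"dz":0.05,"wx":0,"wy":0,"wz":0,"grip":1},{"dx":-0.3,"dy":0,"dz":0.1,"wx":0,"wy":0,"wz":0,"grip":1},{"dx":-0.4,"dy":0,"dz":0.1,"wx":0,"wy":0,"wz":0,"grip":1},{"dx":-0.5,"dy":0,"dz":0.1,"wx":0,"wy":0,"wz":0,"grip":1},{"dx":-0.5,"dy":0,"dz":0.1,"wx":0,"wy":0,"wz":0,"grip":1}])

```text
clock: 10.6
eef_pos: [0.5247, 0.2465, 0.032]
tool_rot: [0.029, 1.0, -0.0, 0.009]
ft_force: [0.4, -0.3, -1.3]
grip_width: 0.0207
grasp_force: 59.2
```

arm_command(increments=[{"dx":-0.1,"dy":0,"dz":0,"wx":0,"wy":0,"wz":0,"grip":1},{"dx":-0.2,"dy":0,"dz":0,"wx":0,"wy":0,"wz":0,"grip":1},{"dx":-0.2,"dy":0,"dz":0,"wx":0,"wy":0,"wz":0,"grip":1}])

```text
clock: 10.9
eef_pos: [0.5251, 0.2464, 0.0316]
tool_rot: [0.029, 1.0, -0.0, 0.008]
ft_force: [-4.7, 1.8, -0.9]
grip_width: 0.0205
grasp_force: 59.4
```

arm_command(increments=[{"dx":-0.2,"dy":0,"dz":0.1,"wx":0,"wy":0,"wz":0,"grip":1},{"dx":-0.3,"dy":0,"dz":0.2,"wx":0,"wy":0,"wz":0,"grip":1},{"dx":-0.3,"dy":0,"dz":0.2,"wx":0,"wy":0,"wz":0,"grip":1}])

```text
clock: 11.2
eef_pos: [0.5253, 0.2466, 0.0303]
tool_rot: [0.028, 1.0, -0.0, 0.005]
ft_force: [-12.6, 1.4, 10.0]
grip_width: 0.0209
grasp_force: 60.6
```

Run:
```python
from h import *
st(); c,im,d=shot("scene","s6"); cv2.imwrite("pics/s6.png",cv2.resize(im[150:310,330:510],None,fx=3,fy=3,interpolation=cv2.INTER_CUBIC)[:,:,::-1])
hsv=cv2.cvtColor(im,cv2.COLOR_RGB2HSV); H,S,V=[hsv[...,i].astype(int) for i in range(3)]
ys,xs=np.mgrid[225:305,425:490]; q=np.c_[xs.ravel(),ys.ravel()]; q=q[d[q[:,1],q[:,0]]>0]; p=pts(c,q,d); h=H[q[:,1],q[:,0]];s=S[q[:,1],q[:,0]];v=V[q[:,1],q[:,0]]
f=R.from_euler("z",3.3,degrees=True); r=f.apply(p-[.5743,.2443,0])  # frame at the slot mouth
dark=(v<75)&(s<90)&(p[:,2]>.03); print("shoulder x,z",np.percentile(r[dark,0],[2,50,98]).round(4),np.percentile(r[dark,2],[5,50,95]).round(4))
bl=(s<60)&(abs(r[:,1])<.008)&(r[:,0]>.005)&(r[:,0]<.1); print("gap: z by x",[(round(a,3),r[bl&(abs(r[:,0]-a)<.004),2].mean().round(4),v[bl&(abs(r[:,0]-a)<.004)].mean().round(0)) for a in np.arange(.01,.1,.01) if (bl&(abs(r[:,0]-a)<.004)).any()])
```

```text
t 11.2 j [ 0.441  0.549 -0.088  0.925 -0.005  0.497] p [0.5253 0.2466 0.0303] x [[-0.998, 0.056, -0.01], [0.056, 0.998, 0.0], [0.01, -0.0, -1.0]] F [-12.6   1.4  10. ] T [0.28 2.52 0.05] g 0.0209 60.6
shoulder x,z [-0.0519 -0.0089  0.0996] [0.034  0.0465 0.0843]
gap: z by x [(np.float64(0.01), np.float64(0.029), np.float64(110.0)), (np.float64(0.02), np.float64(0.0291), np.float64(111.0)), (np.float64(0.03), np.float64(0.0286), np.float64(110.0)), (np.float64(0.04), np.float64(0.0286), np.float64(110.0)), (np.float64(0.05), np.float64(0.029), np.float64(112.0)), (np.float64(0.06), np.float64(0.0289), np.float64(110.0)), (np.float64(0.07), np.float64(0.029), np.float64(112.0)), (np.float64(0.08), np.float64(0.0293), np.float64(109.0)), (np.float64(0.09), np.float64(0.0326), np.float64(150.0))]
```

View pics/s6.png

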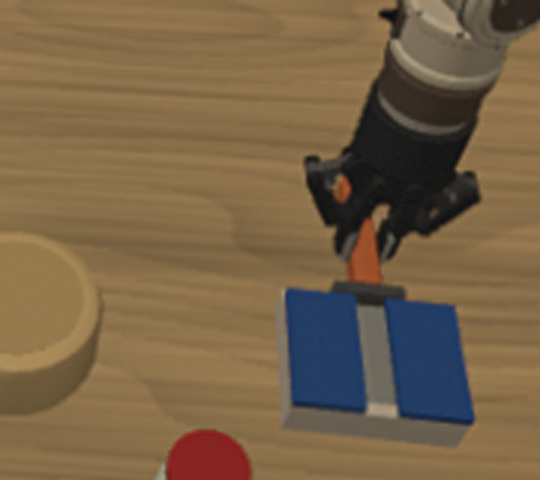

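The shoulder is now flush on the lips and the blade fills the gap to its end, so I'm releasing.

arm_command(increments=[{"dx":0.2,"dy":0,"dz":-0.1,"wx":0,"wy":0,"wz":0,"grip":8.5},{"dx":0.2,"dy":0,"dz":-0.1,"wx":0,"wy":0,"wz":0,"grip":8.5},{"dx":0.2,"dy":0,"dz":-0.1,"wx":0,"wy":0,"wz":0,"grip":8.5},{"dx":0.2,"dy":0,"dz":-0.1,"wx":0,"wy":0,"wz":0,"grip":8.5},{"dx":0.2,"dy":0,"dz":-0.1,"wx":0,"wy":0,"wz":0,"grip":8.5},{"dx":0.2,"dy":0,"dz":-2,"wx":0,"wy":0,"wz":0,"grip":8.5},{"dx":0.2,"dy":0,"dz":-5,"wx":0,"wy":0,"wz":0,"grip":8.5},{"dx":0.2,"dy":0,"dz":-10,"wx":0,"wy":0,"wz":0,"grip":8.5},{"dx":0.2,"dy":0,"dz":-15,"wx":0,"wy":0,"wz":0,"grip":8.5},{"dx":0.2,"dy":0,"dz":-20,"wx":0,"wy":0,"wz":0,"grip":8.5}])

```text
clock: 12.25
eef_pos: [0.5239, 0.2462, 0.2317]
tool_rot: [0.029, 1.0, -0.0, 0.009]
ft_force: [1.3, 0.6, 1.1]
grip_width: 0.0851
grasp_force: 0.0
```

Run:
```python
from h import *
st(); c,im,d=shot("scene","s7"); cw,iw,dw=shot("wrist","w7")
cv2.imwrite("pics/s7.png",np.hstack([cv2.resize(im[150:310,330:510],(400,356)),cv2.resize(iw[:,:],(400,250))[:250].repeat(1,0) if 0 else cv2.copyMakeBorder(cv2.resize(iw,(400,250)),0,106,0,0,cv2.BORDER_CONSTANT)])[:,:,::-1])
hsv=cv2.cvtColor(iw,cv2.COLOR_RGB2HSV); H,S,V=[hsv[...,i].astype(int) for i in range(3)]
```

```text
t 12.25 j [ 0.444  0.386  0.209  1.378 -0.009  0.502] p [0.5239 0.2462 0.2317] x [[-0.998, 0.058, -0.018], [0.058, 0.998, -0.0], [0.018, -0.001, -1.0]] F [1.3 0.6 1.1] T [ 0.04 -0.02  0.01] g 0.0851 0.0
```

View pics/s7.png

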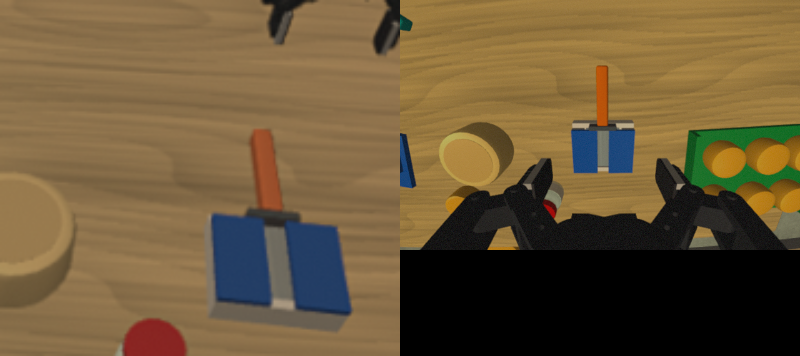

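The scraper stays home after release: in the left crop the handle is at (265,170) and the shoulder at (273,215) against the lips. In the wrist view it lines up with the rack.

```bash
cat >> h.py <<'E'
def tilt(psi,t): return down(psi)*R.from_rotvec([0,t,0])
E
python3 - <<'E'
from h import *
G=np.array([.5537,-.2681,.1534]); r=tilt(164.7,.349); a=r.apply([0,0,1]); print(a)
delta(G-.11*a,r)
E
```

```text
[-0.32983838  0.09023357 -0.93971514]
d cm [ -9.29 -52.17  -1.89] w [-0.026  0.379  0.209]
```

arm_command(increments=[{"dx":-0.5,"dy":-3,"dz":-2,"wx":0,"wy":0,"wz":0,"grip":8.5},{"dx":-1,"dy":-8,"dz":-4,"wx":0,"wy":0,"wz":0,"grip":8.5},{"dx":-2,"dy":-13,"dz":-5,"wx":0,"wy":0,"wz":0,"grip":8.5},{"dx":-3,"dy":-18,"dz":-5,"wx":0,"wy":0,"wz":0,"grip":8.5},{"dx":-4,"dy":-23,"dz":-5,"wx":0,"wy":0,"wz":0,"grip":8.5},{"dx":-5,"dy":-28,"dz":-5,"wx":-0.006,"wy":0.09,"wz":0.05,"grip":8.5},{"dx":-6,"dy":-33,"dz":-5,"wx":-0.012,"wy":0.18,"wz":0.1,"grip":8.5},{"dx":-7,"dy":-38,"dz":-5,"wx":-0.02,"wy":0.27,"wz":0.15,"grip":8.5},{"dx":-8,"dy":-43,"dz":-5,"wx":-0.026,"wy":0.379,"wz":0.209,"grip":8.5},{"dx":-9.3,"dy":-47,"dz":-4,"wx":-0.026,"wy":0.379,"wz":0.209,"grip":8.5}])

```text
clock: 13.35
eef_pos: [0.5838, -0.2098, 0.2699]
tool_rot: [0.132, 0.975, 0.019, -0.176]
ft_force: [-53.3, 17.7, 14.9]
grip_width: 0.0852
grasp_force: 0.0
```

Run:
```python
from h import *
st()
G=np.array([.5537,-.2681,.1534]); r=tilt(164.7,.349); a=r.apply([0,0,1])
delta(G-.11*a,r)
cw,iw,dw=shot("wrist","w8"); cv2.imwrite("pics/w8.png",iw[:,:,::-1])
```

```text
t 13.35 j [-0.33   0.882  1.108  2.15  -0.031 -0.055] p [ 0.5838 -0.2098  0.2699] x [[-0.903, 0.251, 0.348], [0.264, 0.964, -0.01], [-0.338, 0.083, -0.938]] F [-53.3  17.7  14.9] T [ 1.33  3.66 -0.12] g 0.0852 0.0
d cm [-2.73 -6.4   0.46] w [-0.009 -0.006 -0.004]
```

View pics/w8.png

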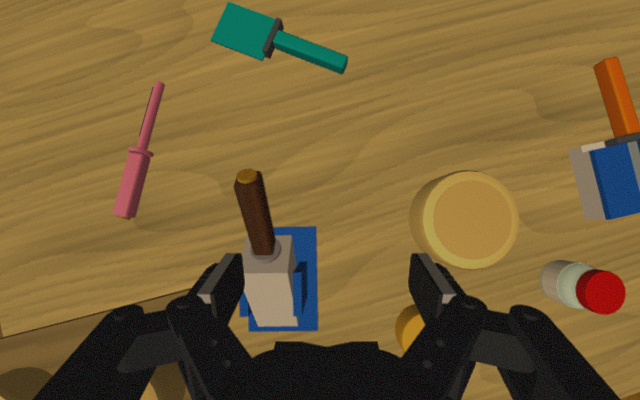

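The view shows the trier's handle (255,210) in the stand (sleeve (272,280)), with the fingers still to its right. j4 reached its limit with the tilt, so I'll go back to a vertical tool.

arm_command(increments=[{"dx":0,"dy":0,"dz":0,"wx":0,"wy":-0.1,"wz":0,"grip":8.5},{"dx":0,"dy":0,"dz":0,"wx":0,"wy":-0.2,"wz":0,"grip":8.5},{"dx":0,"dy":0,"dz":0,"wx":0,"wy":-0.3,"wz":0,"grip":8.5},{"dx":0,"dy":0,"dz":0,"wx":0,"wy":-0.35,"wz":0,"grip":8.5}])

```text
clock: 13.8
eef_pos: [0.581, -0.2085, 0.2709]
tool_rot: [0.133, 0.991, -0.005, -0.003]
ft_force: [-0.2, 0.4, 0.3]
grip_width: 0.0852
grasp_force: 0.0
```

Run:
```python
from h import *
st()
shot("wrist","w9")
for n in("w8","w9"):
    c,im,d=load(n); hsv=cv2.cvtColor(im,cv2.COLOR_RGB2HSV); H,S,V=[hsv[...,i].astype(int) for i in range(3)]
    ys,xs=np.mgrid[0:400,0:640]; q=np.c_[xs.ravel(),ys.ravel()]; q=q[d[q[:,1],q[:,0]]>0]; p=pts(c,q,d); i=(q[:,1],q[:,0])
    near=(abs(p[:,0]-.6)<.14)&(abs(p[:,1]+.28)<.12)
    wood=near&(p[:,2]>.125)&(p[:,2]<.21)&(S[i]>110)&(V[i]<110)&(p[:,0]<.6)
    b=p[wood]; m=b.mean(0); v=np.linalg.svd(b-m,full_matrices=False)[2]; v0=v[0]*np.sign(v[0][2])
    t=(b-m)@v0; print(n,"wood",len(b),"mean",m.round(4),"axis",v0.round(3),"yaw",np.degrees(np.arctan2(-v0[1],-v0[0])).round(1),"t",np.percentile(t,[1,99]).round(4),"px",q[wood].mean(0).round(0))
    # edge midline at ends: split by t, y-extent
    foot=near&(H[i]>100)&(H[i]<130)&(S[i]>110)&(p[:,2]>.005)&(p[:,2]<.02); f=p[foot]; r=cv2.minAreaRect(f[:,:2].astype(np.float32)*1000); print("foot",len(f),r,np.median(f[:,2]))
    e=R.from_euler("z",15.3,degrees=True).apply(b-[.5878,-.2774,0]); 
    for lo in np.arange(-.07,0,.01):
        k=(e[:,0]>lo)&(e[:,0]<lo+.01)
        if k.sum()>20: print("  sx",round(lo+.005,3),"y",np.percentile(e[k,1],[3,97]).round(4),"ztop",np.percentile(e[k,2],95).round(4))
```

```text
t 13.8 j [-0.339  0.478  0.451  1.546 -0.011 -0.072] p [ 0.581  -0.2085  0.2709] x [[-0.964, 0.264, 0.004], [0.264, 0.964, -0.011], [-0.007, -0.009, -1.0]] F [-0.2  0.4  0.3] T [-0.    0.03 -0.03] g 0.0852 0.0
w8 wood 2032 mean [ 0.5447 -0.2648  0.1689] axis [-0.703  0.186  0.686] yaw -14.8 t [-0.0533  0.0381] px [256. 214.]
foot 2035 ((631.7437744140625, -289.0799865722656), (98.45394134521484, 148.52784729003906), 75.2896499633789) 0.012517228880752351
  sx -0.065 y [-0.0112  0.0088] ztop 0.195
  sx -0.055 y [-0.0112  0.009 ] ztop 0.1866
  sx -0.045 y [-0.0109  0.0092] ztop 0.1768
  sx -0.035 y [-0.0106  0.0094] ztop 0.1674
  sx -0.025 y [-0.0104  0.0095] ztop 0.1576
  sx -0.015 y [-0.01    0.0096] ztop 0.1466
  sx -0.005 y [-0.0102  0.0084] ztop 0.1369
w9 wood 1860 mean [ 0.5413 -0.2633  0.1715] axis [-0.719  0.182  0.67 ] yaw -14.2 t [-0.0551  0.034 ] px [252. 174.]
foot 1986 ((631.3681640625, -288.91021728515625), (97.98274993896484, 149.3721923828125), 75.01354217529297) 0.01267551332494396
  sx -0.065 y [-0.0113  0.0087] ztop 0.195
  sx -0.055 y [-0.0109  0.009 ] ztop 0.1867
  sx -0.045 y [-0.0109  0.0092] ztop 0.177
  sx -0.035 y [-0.0102  0.0095] ztop 0.1671
  sx -0.025 y [-0.0096  0.0097] ztop 0.1572
  sx -0.015 y [-0.0097  0.0098] ztop 0.1474
  sx -0.005 y [-0.009   0.0088] ztop 0.1375
```

Run:
```python
from h import *
G=np.array([.5534,-.2688,.1515]); r=tilt(165,.12); a=r.apply([0,0,1])
delta(G-.08*a,r); delta(G+.019*a,r,p0=G-.08*a,r0=r)
```

```text
d cm [ 0.01 -6.5   4.16] w [-0.01   0.117 -0.006]
d cm [-0.   0.   9.9] w [0. 0. 0.]
```

arm_command(increments=[{"dx":0,"dy":-3,"dz":0,"wx":-0.01,"wy":0.117,"wz":-0.006,"grip":8.5},{"dx":0,"dy":-6,"dz":0,"wx":-0.01,"wy":0.117,"wz":-0.006,"grip":8.5},{"dx":0,"dy":-6.5,"dz":1,"wx":-0.01,"wy":0.117,"wz":-0.006,"grip":8.5},{"dx":0,"dy":-6.5,"dz":3,"wx":-0.01,"wy":0.117,"wz":-0.006,"grip":8.5},{"dx":0,"dy":-6.5,"dz":4.2,"wx":-0.01,"wy":0.117,"wz":-0.006,"grip":8.5},{"dx":0,"dy":-6.5,"dz":4.2,"wx":-0.01,"wy":0.117,"wz":-0.006,"grip":8.5}])

```text
clock: 14.45
eef_pos: [0.5636, -0.2707, 0.2275]
tool_rot: [0.13, 0.989, 0.009, -0.063]
ft_force: [-0.8, -0.1, -0.2]
grip_width: 0.0853
grasp_force: 0.0
```

Run:
```python
from h import *
st()
G=np.array([.5534,-.2688,.1515]); r=tilt(165,.12); a=r.apply([0,0,1])
delta(G+.019*a,r)
```

```text
t 14.45 j [-0.437  0.616  0.559  1.64  -0.021 -0.175] p [ 0.5636 -0.2707  0.2275] x [[-0.958, 0.256, 0.128], [0.259, 0.966, 0.001], [-0.123, 0.034, -0.992]] F [-0.8 -0.1 -0.2] T [-0.07 -0.08  0.1 ] g 0.0853 0.0
d cm [ 0.05 -0.09  9.57] w [ 0.001 -0.008  0.   ]
```

arm_command(increments=[{"dx":0,"dy":-0.1,"dz":3,"wx":0,"wy":0,"wz":0,"grip":8.5},{"dx":0,"dy":-0.1,"dz":6,"wx":0,"wy":0,"wz":0,"grip":8.5},{"dx":0,"dy":-0.1,"dz":8,"wx":0,"wy":0,"wz":0,"grip":8.5},{"dx":0,"dy":-0.1,"dz":9.5,"wx":0,"wy":0,"wz":0,"grip":8.5},{"dx":0,"dy":-0.1,"dz":9.5,"wx":0,"wy":0,"wz":0,"grip":8.5},{"dx":0,"dy":-0.1,"dz":9.5,"wx":0,"wy":0,"wz":0,"grip":8.5}])

```text
clock: 15.05
eef_pos: [0.5535, -0.2692, 0.1367]
tool_rot: [0.13, 0.99, 0.008, -0.061]
ft_force: [0.6, -0.3, 0.7]
grip_width: 0.0849
grasp_force: 0.0
```

Run:
```python
from h import *
st()
G=np.array([.5534,-.2688,.1515]); r=tilt(165,.12); a=r.apply([0,0,1])
delta(G+.019*a,r)
c,im,d=shot("wrist","w10"); hsv=cv2.cvtColor(im,cv2.COLOR_RGB2HSV); S,V=hsv[...,1].astype(int),hsv[...,2].astype(int)
o=monitor.get_obs(); T=R.from_quat(o["tool_rot"])
ys,xs=np.mgrid[0:400,0:640]; q=np.c_[xs.ravel(),ys.ravel()]; q=q[d[q[:,1],q[:,0]]>0]; p=pts(c,q,d); i=(q[:,1],q[:,0])
e=T.inv().apply(p-o["eef_pos"]); w=(abs(e[:,1])<.03)&(abs(e[:,0])<.06)&(e[:,2]>-.08)&(e[:,2]<.0)&(S[i]>110)&(V[i]<140)
print("handle in tool y",w.sum(),np.percentile(e[w,1],[2,50,98]).round(4),"x",np.percentile(e[w,0],[2,98]).round(3),"z",np.percentile(e[w,2],[2,98]).round(3))
```

```text
t 15.05 j [-0.442  0.62   0.332  1.403 -0.022 -0.179] p [ 0.5535 -0.2692  0.1367] x [[-0.959, 0.256, 0.122], [0.258, 0.966, -0.0], [-0.118, 0.031, -0.993]] F [ 0.6 -0.3  0.7] T [-0.01 -0.13  0.01] g 0.0849 0.0
d cm [0.2  0.03 0.44] w [-0.    -0.002  0.001]
handle in tool y 6800 [-0.012  -0.0009  0.0096] x [-0.022  0.055] z [-0.078 -0.005]
```

arm_command(increments=[{"dx":0.1,"dy":-0.1,"dz":0.3,"wx":0,"wy":0,"wz":0,"grip":8.5},{"dx":0.1,"dy":-0.1,"dz":0.3,"wx":0,"wy":0,"wz":0,"grip":1},{"dx":0.1,"dy":-0.1,"dz":0.3,"wx":0,"wy":0,"wz":0,"grip":1},{"dx":0.1,"dy":-0.1,"dz":0.3,"wx":0,"wy":0,"wz":0,"grip":1},{"dx":0.1,"dy":-0.1,"dz":0.3,"wx":0,"wy":0,"wz":0,"grip":1},{"dx":0.1,"dy":-0.1,"dz":0.3,"wx":0,"wy":0,"wz":0,"grip":1},{"dx":0.1,"dy":-0.1,"dz":0.3,"wx":0,"wy":0,"wz":0,"grip":1},{"dx":0.1,"dy":-0.1,"dz":0.3,"wx":0,"wy":0,"wz":0,"grip":1},{"dx":0.1,"dy":-0.1,"dz":0.3,"wx":0,"wy":0,"wz":0,"grip":1},{"dx":0.1,"dy":-0.1,"dz":0.3,"wx":0,"wy":0,"wz":0,"grip":1}])

```text
clock: 16.1
eef_pos: [0.5514, -0.27, 0.1331]
tool_rot: [0.13, 0.99, 0.008, -0.061]
ft_force: [-0.4, 0.3, 1.9]
grip_width: 0.021
grasp_force: 59.8
```

Run:
```python
from h import *
st()
h=np.array([np.cos(np.radians(-15.1)),np.sin(np.radians(-15.1)),0]); u=(-h+[0,0,1])/2**.5
o=monitor.get_obs()
delta(o["eef_pos"]+.10*u,R.from_quat(o["tool_rot"]))
```

```text
t 16.1 j [-0.444  0.619  0.321  1.394 -0.023 -0.181] p [ 0.5514 -0.27    0.1331] x [[-0.959, 0.257, 0.123], [0.259, 0.966, -0.0], [-0.119, 0.032, -0.992]] F [-0.4  0.3  1.9] T [-0.15  0.08  0.05] g 0.021 59.8
d cm [ 7.89  0.01 -6.15] w [0. 0. 0.]
```

arm_command(increments=[{"dx":0.4,"dy":0,"dz":-0.31,"wx":0,"wy":0,"wz":0,"grip":1},{"dx":0.8,"dy":0,"dz":-0.62,"wx":0,"wy":0,"wz":0,"grip":1},{"dx":1.2,"dy":0,"dz":-0.92,"wx":0,"wy":0,"wz":0,"grip":1},{"dx":1.6,"dy":0,"dz":-1.23,"wx":0,"wy":0,"wz":0,"grip":1}])

```text
clock: 16.5
eef_pos: [0.5375, -0.2661, 0.1475]
tool_rot: [0.13, 0.99, 0.008, -0.061]
ft_force: [1.6, -1.1, -1.2]
grip_width: 0.0208
grasp_force: 59.6
```

arm_command(increments=[{"dx":0.8,"dy":0,"dz":-0.62,"wx":0,"wy":0,"wz":0,"grip":1},{"dx":1.6,"dy":0,"dz":-1.23,"wx":0,"wy":0,"wz":0,"grip":1},{"dx":2.4,"dy":0,"dz":-1.85,"wx":0,"wy":0,"wz":0,"grip":1},{"dx":3.2,"dy":0,"dz":-2.46,"wx":0,"wy":0,"wz":0,"grip":1},{"dx":4,"dy":0,"dz":-3.08,"wx":0,"wy":0,"wz":0,"grip":1},{"dx":4,"dy":0,"dz":-3.08,"wx":0,"wy":0,"wz":0,"grip":1}])

```text
clock: 17.1
eef_pos: [0.5017, -0.2568, 0.1841]
tool_rot: [0.13, 0.99, 0.008, -0.061]
ft_force: [-0.0, -0.3, 0.0]
grip_width: 0.0213
grasp_force: 59.6
```

Run:
```python
from h import *
st()
```

```text
t 17.1 j [-0.46   0.488  0.235  1.438 -0.025 -0.196] p [ 0.5017 -0.2568  0.1841] x [[-0.959, 0.257, 0.123], [0.259, 0.966, -0.0], [-0.119, 0.031, -0.992]] F [-0.  -0.3  0. ] T [-0.07 -0.31  0.08] g 0.0213 59.6
```

arm_command(increments=[{"dx":1.2,"dy":0,"dz":-0.92,"wx":0,"wy":0,"wz":0,"grip":1},{"dx":2.4,"dy":0,"dz":-1.85,"wx":0,"wy":0,"wz":0,"grip":1},{"dx":3.6,"dy":0,"dz":-2.77,"wx":0,"wy":0,"wz":0,"grip":1},{"dx":4.8,"dy":0,"dz":-3.7,"wx":0,"wy":0,"wz":0,"grip":1},{"dx":6,"dy":0,"dz":-4.62,"wx":0,"wy":0,"wz":0,"grip":1},{"dx":7.2,"dy":0,"dz":-5.54,"wx":0,"wy":0,"wz":0,"grip":1},{"dx":7.2,"dy":0,"dz":-5.54,"wx":0,"wy":0,"wz":0,"grip":1}])

```text
clock: 17.8
eef_pos: [0.4395, -0.2402, 0.2486]
tool_rot: [0.13, 0.99, 0.008, -0.06]
ft_force: [0.7, 0.4, -2.1]
grip_width: 0.0215
grasp_force: 59.5
```

Run:
```python
from h import *
st()
o=monitor.get_obs(); T=R.from_quat(o["tool_rot"]); P=o["eef_pos"]
u=None
for n in ("scene","side","wrist"):
    c,im,d=shot(n,"z_"+n); hsv=cv2.cvtColor(im,cv2.COLOR_RGB2HSV); H,S,V=[hsv[...,i].astype(int) for i in range(3)]
    ys,xs=np.mgrid[0:400,0:640]; q=np.c_[xs.ravel(),ys.ravel()]; q=q[d[q[:,1],q[:,0]]>0]; p=pts(c,q,d); i=(q[:,1],q[:,0])
    e=T.inv().apply(p-P)
    # expected trier axis line through the grasp point in tool frame: shaft region, between guard and tip
    k=(abs(e[:,1])<.014)&(e[:,0]<-.025)&(e[:,0]>-.16)&(e[:,2]>-.02)&(e[:,2]<.13)
    b=e[k]
    if len(b)<30: print(n,len(b)); continue
    v=np.linalg.svd(b-b.mean(0),full_matrices=False)[2][0]; v*=-np.sign(v[0]); t=(b-b.mean(0))@v
    print(n,len(b),"mean",b.mean(0).round(4),"shaft dir tool",v.round(3),"world",T.apply(v).round(3),"tip tool",(b.mean(0)+np.percentile(t,99)*v).round(4))
c,im,d=load("z_scene"); cv2.imwrite("pics/z.png",cv2.resize(im[130:300,170:370],None,fx=3,fy=3)[:,:,::-1])
```

```text
t 17.8 j [-0.484  0.333  0.168  1.524 -0.027 -0.22 ] p [ 0.4395 -0.2402  0.2486] x [[-0.959, 0.257, 0.121], [0.259, 0.966, -0.001], [-0.117, 0.031, -0.993]] F [ 0.7  0.4 -2.1] T [-0.03 -0.08  0.  ] g 0.0215 59.5
scene 446 mean [-0.073   0.0016  0.0386] shaft dir tool [-0.735 -0.01   0.678] world [ 0.623 -0.178 -0.762] tip tool [-0.1596  0.0004  0.1185]
side 270 mean [-0.0862 -0.0055  0.057 ] shaft dir tool [-0.724  0.05   0.688] world [ 0.626 -0.117 -0.771] tip tool [-0.1571 -0.0007  0.1245]
wrist 1013 mean [-0.0681  0.0008  0.0323] shaft dir tool [-0.706 -0.017  0.708] world [ 0.59  -0.176 -0.788] tip tool [-0.1573 -0.0014  0.1218]
```

View pics/z.png

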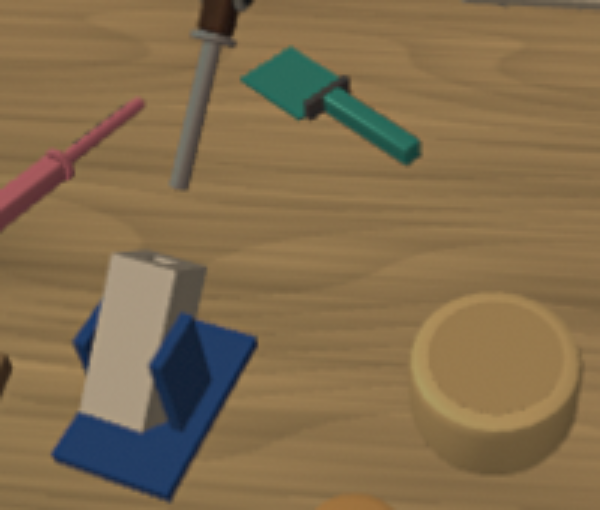

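The trier is out of its stand, hanging at about 50° below level: guard at (212,40) in the crop, tip at (180,185). Now I'll level it by turning about the tool's y.

arm_command(increments=[{"dx":0,"dy":0,"dz":0,"wx":0,"wy":-0.13,"wz":0,"grip":1},{"dx":0,"dy":0,"dz":0,"wx":0,"wy":-0.26,"wz":0,"grip":1},{"dx":0,"dy":0,"dz":0,"wx":0,"wy":-0.39,"wz":0,"grip":1},{"dx":0,"dy":0,"dz":0,"wx":0,"wy":-0.52,"wz":0,"grip":1},{"dx":0,"dy":0,"dz":0,"wx":0,"wy":-0.65,"wz":0,"grip":1},{"dx":0,"dy":0,"dz":0,"wx":0,"wy":-0.76,"wz":0,"grip":1},{"dx":0,"dy":0,"dz":0,"wx":0,"wy":-0.86,"wz":0,"grip":1},{"dx":0,"dy":0,"dz":0,"wx":0,"wy":-0.86,"wz":0,"grip":1}])

```text
clock: 18.75
eef_pos: [0.4353, -0.2372, 0.2398]
tool_rot: [0.123, 0.927, -0.045, 0.352]
ft_force: [-1.1, 1.3, -1.5]
grip_width: 0.0214
grasp_force: 59.5
```

```bash
cat > tr.py <<'E'
from h import *
def tr(s=""):
    st(); o=monitor.get_obs(); T=R.from_quat(o["tool_rot"]); P=o["eef_pos"]; allb=[]
    for n in ("scene","side","wrist"):
        c,im,d=shot(n,"y"+s+n); S=cv2.cvtColor(im,cv2.COLOR_RGB2HSV)[...,1]
        ys,xs=np.mgrid[0:400,0:640]; q=np.c_[xs.ravel(),ys.ravel()]; q=q[d[q[:,1],q[:,0]]>0]; p=pts(c,q,d); i=(q[:,1],q[:,0])
        e=T.inv().apply(p-P); al=e@np.array([-.715,0,.7])  # distance along the shaft from TCP foot
        off=e@np.array([.7,0,.715])
        k=(abs(e[:,1])<.012)&(al>.065)&(al<.16)&(abs(off)<.06)&(S[i]<110)
        k&=p[:,2]>.05
        b=p[k]
        if len(b)<30: print(n,len(b)); continue
        m=np.median(b,0); b=b[abs((e[k]@[.7,0,.715])-np.median(off[k]))<.012]; m=b.mean(0)
        v=np.linalg.svd(b-m,full_matrices=False)[2][0]; v*=np.sign(v[0]); t=(b-m)@v
        print(n,len(b),"mean",m.round(4),"dir",v.round(3),"elev",np.degrees(np.arcsin(v[2])).round(1),"end",(m+np.percentile(t,99.5)*v).round(4))
E
python3 - <<'E'
from tr import *
tr()
E
```

```text
t 18.75 j [-0.658 -0.225 -0.713  0.397  0.261 -0.299] p [ 0.4353 -0.2372  0.2398] x [[-0.721, 0.197, -0.664], [0.26, 0.966, 0.004], [0.642, -0.17, -0.748]] F [-1.1  1.3 -1.5] T [0.29 1.04 0.07] g 0.0214 59.5
scene 222 mean [ 0.5393 -0.2625  0.2602] dir [ 0.964 -0.262  0.043] elev 2.5 end [ 0.5731 -0.2717  0.2617]
side 163 mean [ 0.5341 -0.271   0.2622] dir [ 0.961 -0.265  0.073] elev 4.2 end [ 0.5723 -0.2815  0.2651]
wrist 221 mean [ 0.5428 -0.2668  0.2694] dir [ 0.964 -0.257  0.068] elev 3.9 end [ 0.5757 -0.2756  0.2717]
```

arm_command(increments=[{"dx":0.3,"dy":3,"dz":-0.3,"wx":0,"wy":0.02,"wz":0,"grip":1},{"dx":0.7,"dy":7,"dz":-0.6,"wx":0,"wy":0.04,"wz":0,"grip":1},{"dx":1.1,"dy":11,"dz":-0.9,"wx":0,"wy":0.055,"wz":0,"grip":1},{"dx":1.5,"dy":15,"dz":-1.2,"wx":0,"wy":0.055,"wz":0,"grip":1},{"dx":1.9,"dy":19,"dz":-1.6,"wx":0,"wy":0.055,"wz":0,"grip":1},{"dx":2.3,"dy":22.5,"dz":-1.9,"wx":0,"wy":0.055,"wz":0,"grip":1},{"dx":3.5,"dy":24.5,"dz":-0.5,"wx":0,"wy":0.055,"wz":0,"grip":1},{"dx":5,"dy":25,"dz":1,"wx":0,"wy":0.055,"wz":0,"grip":1},{"dx":6.5,"dy":25,"dz":2.4,"wx":0,"wy":0.055,"wz":0,"grip":1},{"dx":6.5,"dy":25,"dz":2.4,"wx":0,"wy":0.055,"wz":0,"grip":1}])

```text
clock: 19.9
eef_pos: [0.474, 0.0108, 0.1829]
tool_rot: [0.121, 0.936, -0.044, 0.329]
ft_force: [-0.6, 0.5, -1.7]
grip_width: 0.0209
grasp_force: 59.7
```

arm_command(increments=[{"dx":0,"dy":0,"dz":0,"wx":0,"wy":0,"wz":0,"grip":1},{"dx":0,"dy":0,"dz":0,"wx":0,"wy":0,"wz":0,"grip":1}])

```text
clock: 20.1
eef_pos: [0.4762, 0.0099, 0.1873]
tool_rot: [0.123, 0.934, -0.043, 0.333]
ft_force: [0.0, -0.1, -1.1]
grip_width: 0.0212
grasp_force: 59.7
```

Run:
```python
from tr import *
tr("2")
c,im,d=load("y2scene"); cv2.imwrite("pics/fin.png",cv2.resize(im[120:320,180:500],(800,500))[:,:,::-1])
```

```text
t 20.1 j [ 0.201 -0.174 -0.798  0.315 -0.285  0.369] p [0.4762 0.0099 0.1873] x [[-0.748, 0.201, -0.632], [0.259, 0.966, 0.001], [0.611, -0.163, -0.775]] F [ 0.  -0.1 -1.1] T [ 0.27  0.81 -0.01] g 0.0212 59.7
scene 209 mean [ 0.5825 -0.0171  0.2039] dir [ 0.963 -0.27  -0.003] elev -0.2 end [ 0.6146 -0.0261  0.2038]
side 108 mean [ 0.5751 -0.0229  0.2014] dir [ 0.968 -0.25   0.007] elev 0.4 end [ 0.612  -0.0325  0.2017]
wrist 220 mean [ 0.5796 -0.0174  0.2053] dir [ 0.966 -0.258  0.019] elev 1.1 end [ 0.6112 -0.0258  0.2059]
```

View pics/fin.png

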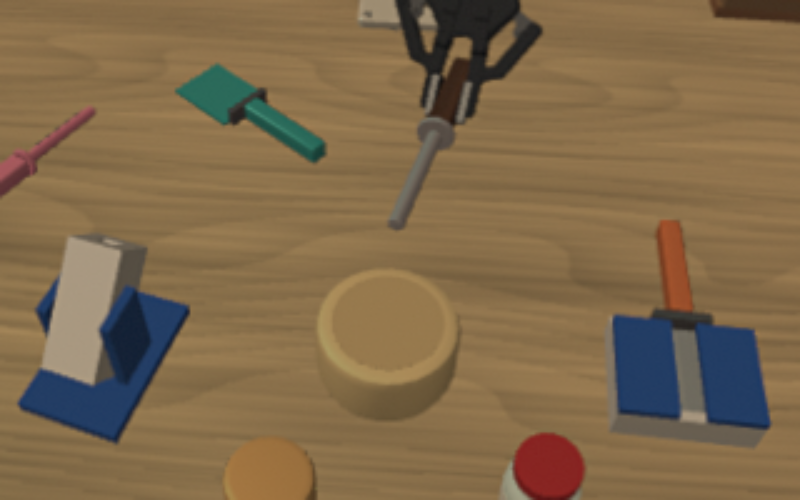

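The final crop shows the trier level, with its tip at (397,222), above the wheel (388,325) allowing for height. The scraper is still home and the bench undisturbed. I'll let it settle, then hand in.

arm_command(increments=[{"dx":0,"dy":0,"dz":0,"wx":0,"wy":0,"wz":0,"grip":1},{"dx":0,"dy":0,"dz":0,"wx":0,"wy":0,"wz":0,"grip":1},{"dx":0,"dy":0,"dz":0,"wx":0,"wy":0,"wz":0,"grip":1},{"dx":0,"dy":0,"dz":0,"wx":0,"wy":0,"wz":0,"grip":1},{"dx":0,"dy":0,"dz":0,"wx":0,"wy":0,"wz":0,"grip":1},{"dx":0,"dy":0,"dz":0,"wx":0,"wy":0,"wz":0,"grip":1}])

```text
clock: 20.85
eef_pos: [0.474, 0.0095, 0.1849]
tool_rot: [0.123, 0.934, -0.044, 0.331]
ft_force: [0.0, 0.5, -1.3]
grip_width: 0.0213
grasp_force: 59.7
```

Run:
```python
from tr import *
tr("3"); print(monitor.get_obs()["joint_vel"].round(4)); print(job.job_done())
```

```text
t 20.85 j [ 0.201 -0.174 -0.803  0.314 -0.285  0.369] p [0.474  0.0095 0.1849] x [[-0.75, 0.201, -0.63], [0.259, 0.966, -0.0], [0.608, -0.163, -0.777]] F [ 0.   0.5 -1.3] T [ 0.21  0.79 -0.04] g 0.0213 59.7
scene 207 mean [ 0.5798 -0.0173  0.2012] dir [ 0.962 -0.274 -0.009] elev -0.5 end [ 0.6126 -0.0267  0.2009]
side 114 mean [ 0.5729 -0.0229  0.1987] dir [ 0.967 -0.251  0.032] elev 1.8 end [ 0.6104 -0.0326  0.2   ]
wrist 218 mean [ 0.5779 -0.0172  0.2029] dir [ 0.966 -0.257  0.015] elev 0.9 end [ 0.6094 -0.0256  0.2034]
[ 0.0009  0.0002 -0.0015  0.0007  0.0005  0.0002]
the job is handed in; nothing more can be done
None
```

The job is handed in at about 21 s: the scraper is fully home in the rack and released, and the trier is held level (within about 2°) and still, its tip about 12 cm above the cheese wheel. On the way to the trier, joint 4 reached its 2.15 rad limit and the wrist force briefly read about 58 N; I backed off at once, and no verdict has come back.

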